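# Restock the dropper bottle shelf

## Task

Clear the slide box and the two syringe packs off the low bottle shelf first and lay them flat in the steel tray, not on one another. Then stand every brown dropper bottle that is on the bench upright in the shelf's channel in one row, side by side from the end wall, and finally slide the end stop up against the last bottle so that the row is closed up without gaps. Leave the vial, the petri dish and the hand lens where they are.

Things in the scene. Friction and masses are not known exactly. Their poses are not given: they have to be found in the camera images.
- bottle_shelf: low fixed shelf, 270 mm long (y, to the left) and 54 mm deep (x, away from the robot); origin on the bench under its middle. Board top at z 30 mm, with a channel 42 mm wide (x -21 to +21) between two lips 6 mm thick that rise to z 42 mm. End wall at the left: inner face at y = +127 mm, top at z 90 mm. The sliding end stop is at the right
- row_start (a point): point on the board, mid-channel, at the foot of the end wall's inner face (the left end of the row)
- end_stop (a joint): slide of the aluminium end stop along the shelf channel, in m: 0 = at the right end (face at shelf y = -95 mm, 222 mm of channel free), growing as it goes left towards the end wall, up to 0.19. Stiff: takes about 2 N and stays where it is left
- stop_face (a point): centre of the flat face of the end stop that looks at the bottles (38 mm wide, 50 mm tall, 25 mm above the board); y axis towards the end wall
- stop_tab (a point): the end stop's black upright tab, 18 mm behind the face: a block 16 mm across the shelf (x) and 24 mm along it (y), its top exactly at this point, 68 mm above the board; the part above the 52 mm high face plate can be gripped across x or pushed along y
- tray: fixed stainless instrument tray, 268 (its x) x 173 (its y) x 20 mm, rolled rim about 10 mm wide; origin at the middle of its floor's underside, floor top 1 mm above the origin
- slide_case: closed slide box, 65 (its x) x 85 (its y) x 30 mm, origin at the centre of its underside; starts lying across the lips of the bottle shelf (underside at z 42 mm), its short side across the shelf
- large_pack: sealed syringe pack: flat pouch 104 (its x) x 43 (its y) mm, 2 mm thick, with the syringe barrel, 22 mm wide and 74 mm long, standing up to 15 mm along its middle; grip the barrel across y. Origin at the centre of the underside. Starts lying across the lips of the bottle shelf, its long side across the shelf
- small_pack: sealed syringe pack: flat pouch 90 (its x) x 36 (its y) mm, 2 mm thick, with the syringe barrel, 18 mm wide and 64 mm long, standing up to 15 mm along its middle; grip the barrel across y. Origin at the centre of the underside. Starts lying on top of the slide box (underside at z 72 mm), roughly along the shelf
- bottle_1: brown dropper bottle, 33 mm diameter, 102 mm tall: smooth round body up to 60 mm, then a shoulder and collar (24 mm diameter, to 77 mm), then a narrow bulb (13 mm) to the top; about 70 g; origin at the centre of its underside, z up along the bottle; may be absent (three to five are there)
- bottle_2: brown dropper bottle, 33 mm diameter, 102 mm tall: smooth round body up to 60 mm, then a shoulder and collar (24 mm diameter, to 77 mm), then a narrow bulb (13 mm) to the top; about 70 g; origin at the centre of its underside, z up along the bottle; may be absent (three to five are there)
- bottle_3: brown dropper bottle, 33 mm diameter, 102 mm tall: smooth round body up to 60 mm, then a shoulder and collar (24 mm diameter, to 77 mm), then a narrow bulb (13 mm) to the top; about 70 g; origin at the centre of its underside, z up along the bottle; may be absent (three to five are there)
- bottle_4: brown dropper bottle, 33 mm diameter, 102 mm tall: smooth round body up to 60 mm, then a shoulder and collar (24 mm diameter, to 77 mm), then a narrow bulb (13 mm) to the top; about 70 g; origin at the centre of its underside, z up along the bottle; may be absent (three to five are there)
- bottle_5: brown dropper bottle, 33 mm diameter, 102 mm tall: smooth round body up to 60 mm, then a shoulder and collar (24 mm diameter, to 77 mm), then a narrow bulb (13 mm) to the top; about 70 g; origin at the centre of its underside, z up along the bottle; may be absent (three to five are there)
- amber_vial: small capped vial, 23 mm diameter, 57 mm tall, standing among the bottles; not part of the job. Origin at its underside
- dish: round lidded petri dish, 59 mm diameter, 15 mm tall, among the bottles; not part of the job. Origin at its underside
- small_lens: small folding hand lens, 26 x 36 x 12 mm, lying among the bottles; not part of the job. Origin at its underside

How it is judged:
On the way, in this order (a step that is already met when the one before it is completed fails the run):
1. the slide box and both syringe packs lie flat on the tray floor, no longer on the shelf (x of slide_case in the frame of tray between -0.115 and 0.115 m and y of slide_case in the frame of tray between -0.07 and 0.07 m and z of slide_case in the frame of tray between -0.005 and 0.012 m and angle between each of slide_case, large_pack, small_pack's own z axis and vertical below 0.2 rad and x of large_pack in the frame of tray between -0.115 and 0.115 m and y of large_pack in the frame of tray between -0.07 and 0.07 m and z of large_pack in the frame of tray between -0.005 and 0.012 m and x of small_pack in the frame of tray between -0.115 and 0.115 m and y of small_pack in the frame of tray between -0.07 and 0.07 m and z of small_pack in the frame of tray between -0.005 and 0.012 m), for 0.2 s.
2. every bottle stands upright in the shelf's channel (x of bottle_1 in the frame of bottle_shelf between -0.012 and 0.012 m and y of bottle_1 in the frame of bottle_shelf between -0.095 and 0.127 m and z of bottle_1 in the frame of bottle_shelf between 0.025 and 0.037 m and angle between each of bottle_1, bottle_2, bottle_3, bottle_4, bottle_5's own z axis and vertical below 0.12 rad and x of bottle_2 in the frame of bottle_shelf between -0.012 and 0.012 m and y of bottle_2 in the frame of bottle_shelf between -0.095 and 0.127 m and z of bottle_2 in the frame of bottle_shelf between 0.025 and 0.037 m and x of bottle_3 in the frame of bottle_shelf between -0.012 and 0.012 m and y of bottle_3 in the frame of bottle_shelf between -0.095 and 0.127 m and z of bottle_3 in the frame of bottle_shelf between 0.025 and 0.037 m and x of bottle_4 in the frame of bottle_shelf between -0.012 and 0.012 m and y of bottle_4 in the frame of bottle_shelf between -0.095 and 0.127 m and z of bottle_4 in the frame of bottle_shelf between 0.025 and 0.037 m and x of bottle_5 in the frame of bottle_shelf between -0.012 and 0.012 m and y of bottle_5 in the frame of bottle_shelf between -0.095 and 0.127 m and z of bottle_5 in the frame of bottle_shelf between 0.025 and 0.037 m), for 0.2 s.
At the end, for the whole second after the job is handed in: Slide box and both packs flat in the tray, centres 15 mm clear of its rims; every bottle present upright on the board in the channel; row closed up from the end wall to the end stop, no gap (wall, neighbours, stop) over 10 mm; all released and at rest (all of step 1 and all of step 2 and (horizontal distance between bottle_1 and bottle_2 below 0.044 m or horizontal distance between bottle_1 and bottle_3 below 0.044 m or horizontal distance between bottle_1 and bottle_4 below 0.044 m or horizontal distance between bottle_1 and bottle_5 below 0.044 m) and (horizontal distance between any of bottle_1, bottle_2 and bottle_3 below 0.044 m or horizontal distance between any of bottle_1, bottle_2 and bottle_4 below 0.044 m or horizontal distance between any of bottle_1, bottle_2 and bottle_5 below 0.044 m) and (horizontal distance between any of bottle_1, bottle_3 and bottle_2 below 0.044 m or horizontal distance between any of bottle_1, bottle_3 and bottle_4 below 0.044 m or horizontal distance between any of bottle_1, bottle_3 and bottle_5 below 0.044 m) and (horizontal distance between any of bottle_1, bottle_2, bottle_3 and bottle_4 below 0.044 m or horizontal distance between any of bottle_1, bottle_2, bottle_3 and bottle_5 below 0.044 m) and (horizontal distance between any of bottle_1, bottle_4 and bottle_2 below 0.044 m or horizontal distance between any of bottle_1, bottle_4 and bottle_3 below 0.044 m or horizontal distance between any of bottle_1, bottle_4 and bottle_5 below 0.044 m) and (horizontal distance between any of bottle_1, bottle_2, bottle_4 and bottle_3 below 0.044 m or horizontal distance between any of bottle_1, bottle_2, bottle_4 and bottle_5 below 0.044 m) and (horizontal distance between any of bottle_1, bottle_3, bottle_4 and bottle_2 below 0.044 m or horizontal distance between any of bottle_1, bottle_3, bottle_4 and bottle_5 below 0.044 m) and horizontal distance between any of bottle_1, bottle_2, bottle_3, bottle_4 and bottle_5 below 0.044 m and (horizontal distance between any of bottle_1, bottle_5 and bottle_2 below 0.044 m or horizontal distance between any of bottle_1, bottle_5 and bottle_3 below 0.044 m or horizontal distance between any of bottle_1, bottle_5 and bottle_4 below 0.044 m) and (horizontal distance between any of bottle_1, bottle_2, bottle_5 and bottle_3 below 0.044 m or horizontal distance between any of bottle_1, bottle_2, bottle_5 and bottle_4 below 0.044 m) and (horizontal distance between any of bottle_1, bottle_3, bottle_5 and bottle_2 below 0.044 m or horizontal distance between any of bottle_1, bottle_3, bottle_5 and bottle_4 below 0.044 m) and horizontal distance between any of bottle_1, bottle_2, bottle_3, bottle_5 and bottle_4 below 0.044 m and (horizontal distance between any of bottle_1, bottle_4, bottle_5 and bottle_2 below 0.044 m or horizontal distance between any of bottle_1, bottle_4, bottle_5 and bottle_3 below 0.044 m) and horizontal distance between any of bottle_1, bottle_2, bottle_4, bottle_5 and bottle_3 below 0.044 m and horizontal distance between any of bottle_1, bottle_3, bottle_4, bottle_5 and bottle_2 below 0.044 m and y of any of bottle_1, bottle_2, bottle_3, bottle_4, bottle_5 in the frame of bottle_shelf above 0.1005 m and y of any of bottle_1, bottle_2, bottle_3, bottle_4, bottle_5 in the frame of stop_face below 0.0265 m and linear speed of each of bottle_1, bottle_2, bottle_3, bottle_4, bottle_5, slide_case, large_pack, small_pack below 0.02 m/s); the robot touches nothing.
It fails at once if the vial is moved by more than 50 mm (distance of amber_vial from where it was at the start of the episode above 0.05 m).
It fails at once if the petri dish is moved by more than 50 mm (distance of dish from where it was at the start of the episode above 0.05 m).
It fails at once if the hand lens is moved by more than 50 mm (distance of small_lens from where it was at the start of the episode above 0.05 m).
Of bottle_1, bottle_2, bottle_3, bottle_4, bottle_5 only 3 to 5 are there at a start; the rules pass over those that are not, and their reading is None.
At some moment in a run one of slide_case may be knocked a few centimetres aside while the robot is not near it.
Once in a run the grip may slacken for a moment while it holds something.
It also fails if it takes over 200 s, if anything falls off the work surface, if the arm or the gripper's body presses on something with over 40 N, if the wrist force passes 120 N, or if a joint passes its speed limit or range.

## Robot

A 6-joint arm with a two-finger parallel gripper is mounted at the origin on the work surface; the furniture and walls round the work are solid. World frame = base frame: x ahead of the robot, y to its left, z up, the work surface at z = 0. Lengths are in m, angles in rad, forces in N, time in s.
With the tool pointing down it reaches from about 0.35 to 0.8 m from the base axis. Payload 7.3 kg.
Tool frame: the origin (TCP) lies midway between the tips of the shut fingers; the grasp point (between the pads) lies 19 mm behind it; z points along the fingers, y is the line along which they close (so a half turn about z gives the same grasp; the last joint's range is limited). The gripper opens to 85 mm and grips with 20 to 120 N. Pads are 22 mm wide; open, the fingers measure 114 mm over their backs; the gripper's body (76 mm by 85 mm) begins 54 mm behind the grasp point. The pads swing forward as they close: fully open they stand 13 mm farther back than shut.
Start: joints at [1.164, 0.342, 1.524, -0, 1.275, -0.146], TCP at [0.135, 0.507, 0.231] pointing down, gripper open.
Joint ranges: [-2.53, 2.53], [-0.77, 2.02], [0.04, 2.7], [-1, 4.14], [0.28, 2.66], [-3.11, 3.11]. Speed limits (rad/s): [2.57, 2.57, 3.14, 3.14, 3.14, 3.14].

## Interface

Orientations are given as a 3x3 rotation matrix whose columns are the frame's x, y, z axes.
In Python, from bench import reach, movel, movej, grip, wait, ik, read_state, read_camera, PlanningError, close_job gives the robot as it stands. Calls block until the motion is done:
- reach(position, orientation): joint-space move of the TCP to a pose.
- movel(position, speed=0.15, rotation=None, force_limit=None): straight line of the TCP; rotation=None keeps the orientation; speed is the mean speed in m/s. With force_limit (N) it stops when the force on the tool has changed by that much, and returns True; else False.
- movej(angles): joint-space move.
- grip(opening): opening from 0.0 (shut) to 1.0 (fully open); the grip force is fixed at half the most; returns when the fingers have stopped.
- wait(seconds).
- ik(position, orientation): joint angles nearest the present ones, or None.
- read_state(): the state.
- read_camera(name): name is "side" or "top"; returns a dict with "color" (384x512x3 uint8, red, green, blue), "z_map" (384x512 float32, m along the optical axis (not along the pixel's ray), 0 where there is no reading), "intrinsics" (3x3 intrinsics, pixels), "rvec" (rotation vector, rad) and "tvec" (3), from world to camera coordinates, as OpenCV has them. Camera axes: x right, y down, z forward; pixel columns grow to the right and rows downward; lengths in m; the calibration is good to about 2 mm. A picture is of the moment at which its call begins.
A pose or a line that the arm cannot do raises PlanningError and nothing moves.
- close_job(): hands the job in; it is judged then, once.
The state is a dict: "clock": time; "joint_pos": joint angles; "joint_vel": joint speeds; "effort": joint torques, N m; "ee_pos": TCP position; "eef_rot": TCP orientation; "ft_force": force on the tool from outside, world axes, zero at the start; "moment": the same for the moment, N m; "grip_width": opening from 0.0 (shut) to 1.0 (fully open); "finger_force": force on a finger pad.
Only numpy, scipy, OpenCV 4.12 (cv2) and the standard library are available. Lean on these libraries where they do the work, as an engineer would, in place of code of your own. Each camera call takes 0.05 s, during which the arm holds its last target. There are 200 camera calls.

## Working session

There is one attempt and no reset: what is moved stays moved. The work goes in short steps, each a Python script; the robot and the scene stay as the last script left them, time stands still between calls to the robot, and variables do not carry over. Pictures are saved under pics/ and viewed, at most 14 in all, crops included, and the job is handed in when it is done.

```bash
ls; mkdir -p pics; cat > h.py <<'E'
import numpy as np, cv2
from bench import *
def cam(name):
    c=read_camera(name); R,_=cv2.Rodrigues(np.array(c["rvec"],float)); t=np.array(c["tvec"],float).reshape(3)
    z=c["z_map"]; K=np.array(c["intrinsics"]); v,u=np.indices(z.shape)
    P=np.stack([(u-K[0,2])/K[0,0]*z,(v-K[1,2])/K[1,1]*z,z],-1)
    W=(P-t)@R; W[z==0]=np.nan
    return c,W
def save(name,fn,crop=None,s=1.5):
    c,W=cam(name); im=c["color"][:,:,::-1]
    if crop: u0,v0,u1,v1=crop; im=im[v0:v1,u0:u1]
    cv2.imwrite("pics/"+fn,cv2.resize(im,None,fx=s,fy=s,interpolation=cv2.INTER_CUBIC)); return c,W
E
python3 - <<'E'
from h import *
for n in ("top","side"):
    c,W=save(n,n+"0.png",s=1.5); np.save(n+"W.npy",W); np.save(n+"C.npy",c["color"])
    print(n,c["intrinsics"],c["rvec"],c["tvec"])
E
```

```text
pics
top [[386.6206159    0.         255.10166122]
 [  0.         386.6206159  194.21452454]
 [  0.           0.           1.        ]] [ 2.17745534 -2.22043708  0.02909505] [0.01219808 0.51991687 0.98773416]
side [[408.72924258   0.         252.36933996]
 [  0.         408.72924258 194.70691606]
 [  0.           0.           1.        ]] [ 2.23891359 -0.4736805   0.22488457] [-0.50115209  0.20564682  0.8125488 ]
```

View pics/top0.png

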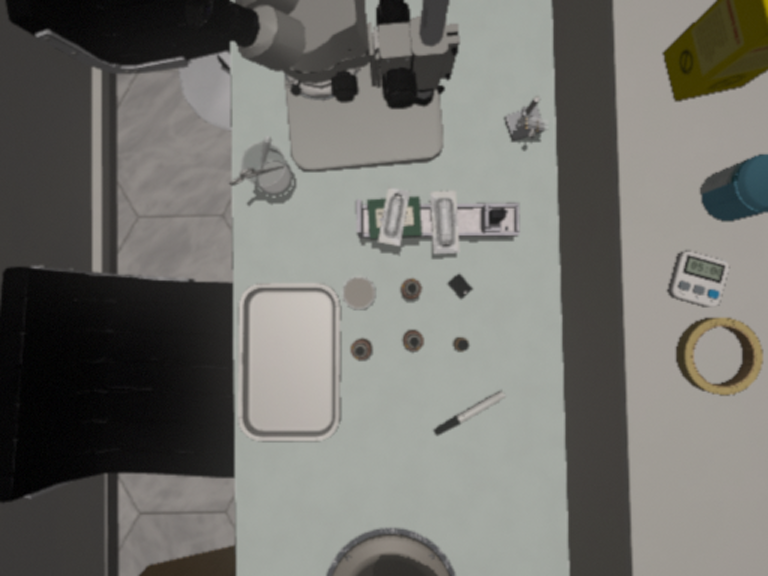

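View pics/side0.png

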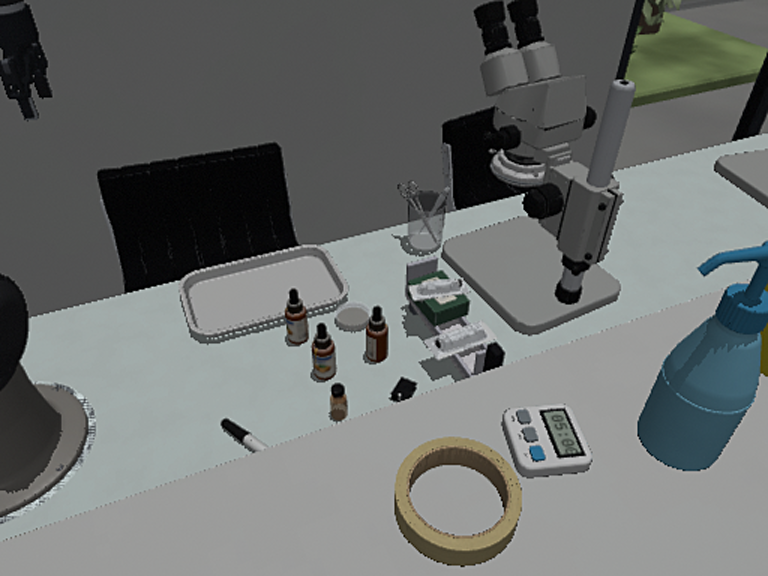

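The top view shows 3 bottles at about (410,288), (361,349) and (413,340). The vial is at (460,344), the dish at (360,293) and the lens at (460,286). The tray is at (290,362). The shelf spans x 357–519, with the small pack on the green box at about (394,217), the large pack at (444,222) and the stop tab at (497,213). The side view agrees.

```bash
cat >> h.py <<'E'
def blob(W,lo,hi,zlo,zhi):
    m=(W[...,0]>lo[0])&(W[...,0]<hi[0])&(W[...,1]>lo[1])&(W[...,1]<hi[1])&(W[...,2]>zlo)&(W[...,2]<zhi)
    p=W[m]
    if len(p)<6: return None
    r=cv2.minAreaRect((p[:,:2]*1000).astype(np.float32))
    return dict(n=len(p),c=np.round(np.array(r[0]),1),sz=np.round(r[1],1),ang=round(r[2],1),z=np.round(np.percentile(p[:,2],[5,50,95])*1000,1),med=np.round(np.median(p[:,:2],0)*1000,1))
E
python3 - <<'E'
from h import *
W=np.load("topW.npy"); C=np.load("topC.npy")
for n,(u,v) in dict(b1=(410,288),b2=(361,349),b3=(413,340),vial=(460,344),dish=(360,293),lens=(460,286),trayfloor=(290,362),small=(394,217),large=(444,222),tab=(497,213),wall=(362,220),board=(475,220),bench=(300,500),case_g=(376,220)).items():
    print(n,np.round(W[int(v/1.5),int(u/1.5)]*1000,1))
for n,(u,v) in dict(tl=(240,283),tr=(342,283),bl=(240,440),br=(342,440),sl=(357,201),sr=(519,201),sbl=(357,240),sbr=(519,238)).items(): print(n,np.round(W[int(v/1.5),int(u/1.5)]*1000,1))
c=[W[192+0,273]*0]
def near(u,v,r,zl,zh):
    p=W[int(v/1.5),int(u/1.5)]; return blob(W,p[:2]-r,p[:2]+r,zl,zh)
for n,(u,v) in dict(b1=(410,288),b2=(361,349),b3=(413,340)).items():
    print(n,near(u,v,.03,.08,.12),near(u,v,.03,.06,.08),near(u,v,.03,.03,.12))
print('vial',near(460,344,.03,.04,.07),'dish',near(360,293,.045,.008,.03),'lens',near(460,286,.04,.007,.03))
print('shelf',near(440,220,.2,.026,.2)); print('tab',near(497,213,.03,.086,.12)); print('face',near(497,213,.04,.07,.12))
print('sbar',near(394,217,.06,.08,.1),'spack',near(394,217,.07,.0725,.1))
print('lbar',near(444,222,.06,.052,.065),'lpack',near(444,222,.06,.0425,.065))
g=(C[...,1].astype(int)-C[...,0]>15)&(W[...,2]>.06)&(W[...,2]<.08)&(W[...,0]>.6)
p=W[g];print('green',len(p),cv2.minAreaRect((p[:,:2]*1000).astype(np.float32)),np.median(p[:,2]))
rim=(W[...,2]>.012)&(W[...,2]<.03)&(W[...,1]>.09)&(W[...,1]<.45)&(W[...,0]>.2)&(W[...,0]<.62)
n,l,s,ce=cv2.connectedComponentsWithStats(rim.astype(np.uint8)); k=1+np.argmax(s[1:,4]);p=W[l==k];print('tray',len(p),cv2.minAreaRect((p[:,:2]*1000).astype(np.float32)),np.median(p[:,2]))
# shelf lip ring
for zl,zh,nm in((.036,.048,'lips'),(.085,.095,'wall')):
  print(nm,blob(W,(.55,-.2),(.8,.2),zl,zh))
im=C[110:260,150:360,::-1]; cv2.imwrite('pics/top1.png',cv2.resize(im,None,fx=3.8,fy=3.8,interpolation=cv2.INTER_CUBIC))
E
```

```text
b1 [521.2 -40.8  99.5]
b2 [429.1  38.3  98.5]
b3 [441.4 -44.   95.5]
vial [ 430.8 -121.2   56.2]
dish [518.5  40.7  16.8]
lens [ 528.3 -129.3    9.2]
trayfloor [4.021e+02 1.656e+02 1.000e-01]
small [637.  -17.4  86.5]
large [ 630.3 -101.4   56.5]
tab [ 636.5 -180.    97.4]
wall [635.4  33.4  73.5]
board [ 638.8 -155.1   27.6]
bench [165.5 151.   -1. ]
case_g [635.   11.6  72.7]
tl [5.415e+02 2.500e+02 2.000e-01]
tr [ 5.38e+02  7.24e+01 -4.00e-01]
bl [270.  252.6   1.3]
br [266.6  77.   -0.6]
sl [661.2  39.2  92. ]
sr [ 6.730e+02 -2.383e+02  1.000e-01]
sbl [610.8  45.1  -0.8]
sbr [ 610.  -236.2    1.4]
b1 {'n': 27, 'c': array([522.1, -45. ]), 'sz': array([12.4, 11.9]), 'ang': 62.0, 'z': array([ 84.1,  97.3, 101.3]), 'med': array([521.2, -45.4])} {'n': 77, 'c': array([523.9, -44.8]), 'sz': array([29.3, 27. ]), 'ang': 88.5, 'z': array([60.2, 74.2, 79.6]), 'med': array([521.9, -43.9])} {'n': 147, 'c': array([521.8, -44.8]), 'sz': array([29.5, 31.6]), 'ang': 88.9, 'z': array([56.5, 64.7, 99.5]), 'med': array([521.1, -43.9])}
b2 {'n': 24, 'c': array([424.3,  39.6]), 'sz': array([11.7,  9.5
[... 2144 characters left out ...]
664, 'c': array([ 628.7, -108.2]), 'sz': array([105.7, 106.1]), 'ang': 58.2, 'z': array([42.9, 48. , 59.2]), 'med': array([ 630.1, -101.5])}
green 243 ((638.3963623046875, -18.75098419189453), (59.22929763793945, 79.75227355957031), 1.103641152381897) 0.07175038428959317
tray 973 ((404.3553771972656, 169.5511474609375), (160.30288696289062, 265.3334045410156), 89.64156341552734) 0.019529031235151793
lips {'n': 707, 'c': array([657.2,   3.2]), 'sz': array([415.1, 110.5]), 'ang': 77.0, 'z': array([37.2, 42.9, 46.7]), 'med': array([ 633. , -111.6])}
wall {'n': 315, 'c': array([655.1,  14.6]), 'sz': array([410.8,  98.3]), 'ang': 72.8, 'z': array([85.6, 88.6, 93.8]), 'med': array([648.9,  34.7])}
```

View pics/top1.png

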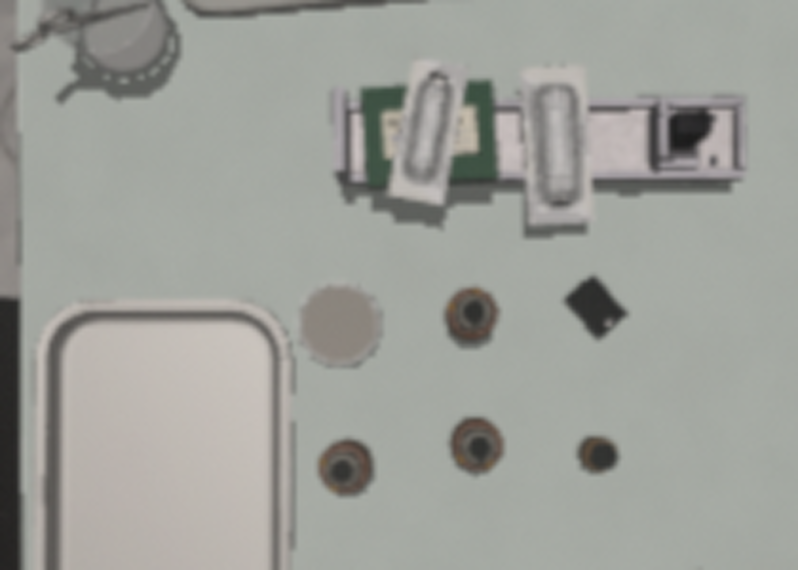

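The crop confirms this. The small barrel runs from crop (436,75) to (420,180), and the large one from (553,85) to (558,205). The box spans (362–494, 85–183), the stop plate is near x 655, and the shelf spans x 333–745. Next I refine the barrel, wall and lip geometry.

```bash
python3 - <<'E'
from h import *
W=np.load("topW.npy"); C=np.load("topC.npy")
def reg(nm,u0,v0,u1,v1,zl,zh):
    A=W[int(110+v0/3.8):int(110+v1/3.8)+1,int(150+u0/3.8):int(150+u1/3.8)+1].reshape(-1,3)
    p=A[(A[:,2]>zl)&(A[:,2]<zh)]
    if len(p)<4: print(nm,len(p));return
    r=cv2.minAreaRect((p[:,:2]*1000).astype(np.float32)); q=p[:,:2]-p[:,:2].mean(0); d=np.linalg.svd(q,full_matrices=False)[2][0]; d*=np.sign(d[0])
    print(nm,len(p),'rect',np.round(r[0],1),np.round(r[1],1),round(r[2],1),'mean',np.round(p.mean(0)*1000,1),'ax',round(float(np.arctan2(d[1],d[0])),3),'min',np.round(p.min(0)*1000,1),'max',np.round(p.max(0)*1000,1))
reg('sbar',395,60,465,205,.080,.095)
reg('spack',385,55,470,208,.0733,.095)
reg('lbar',530,60,590,230,.0515,.066)
reg('lpack',520,60,597,235,.042,.066)
reg('wall',325,80,350,190,.075,.1)
reg('wall2',325,80,362,190,.05,.1)
reg('liptopR',595,90,640,110,.036,.05)
reg('lipbotR',595,170,640,190,.036,.05)
reg('lips',600,85,770,195,.035,.05)
reg('plate',640,85,672,190,.07,.095)
reg('tab',665,100,720,160,.09,.11)
reg('board',500,110,525,175,.02,.034)
reg('board',600,110,640,175,.02,.034)
reg('dish',295,280,385,370,.009,.02)
E
```

```text
sbar 205 rect [641.2 -19.6] [20.2 67.7] 78.3 mean [639.1 -19.3  85.8] ax -0.206 min [608.8 -32.4  80. ] max [673.6  -5.1  91.9]
spack 443 rect [639.2 -17.6] [53.3 92.8] 88.8 mean [638.  -18.9  80.2] ax -0.203 min [592.5 -44.7  73.3] max [685.7   9.4  91.9]
lbar 271 rect [ 630.5 -104.1] [75.5 24.8] 3.6 mean [ 630.7 -103.5   56.4] ax 0.024 min [ 592.7 -116.6   51.6] max [668.2 -89.9  61.7]
lpack 659 rect [ 632.4 -104. ] [ 52.6 106. ] 88.7 mean [ 631.2 -102.6   49.8] ax 0.011 min [ 579.8 -130.9   42. ] max [685.1 -77.3  61.7]
wall 78 rect [638.   36.5] [ 6.8 52.7] 89.2 mean [636.1  36.9  88.1] ax 0.006 min [611.6  33.2  75.5] max [664.4  40.3  93.6]
wall2 101 rect [639.4  31.8] [16.3 56.8] 89.0 mean [637.8  35.7  84. ] ax -0.083 min [611.1  23.2  51.4] max [667.7  40.3  93.6]
liptopR 38 rect [ 659.9 -143.8] [30.5  5.1] 89.9 mean [ 659.7 -143.7   40.6] ax 1.545 min [ 657.3 -159.1   36.6] max [ 662.4 -128.6   45.4]
lipbotR 37 rect [ 611.9 -142.5] [30.2  5.4] 87.9 mean [ 612.  -141.8   40.7] ax 1.566 min [ 609.  -157.6   37.7] max [ 614.8 -127.3   45. ]
lips 310 rect [ 635.2 -179.4] [98.1 53.5] 89.0 mean [ 633.8 -184.4   40.6] ax -1.542 min [ 608.9 -228.9   35.1] max [ 662.4 -130.    49.7]
plate 54 rect [ 635.7 -168.6] [ 7.8 36.4] 89.5 mean [ 635.8 -167.2   79.3] ax -0.015 min [ 617.5 -172.5   71.2] max [ 654.  -164.6   84.2]
tab 77 rect [ 636.1 -182.8] [24.6 16.1] 89.9 mean [ 635.8 -182.2   97.2] ax -1.498 min [ 628.  -195.1   90.2] max [ 644.2 -170.5  101.7]
board 110 rect [638.9 -74.9] [17.9 38.8] 88.8 mean [638.7 -74.2  29.9] ax 0.035 min [619.3 -83.6  26.1] max [658.5 -65.7  33.9]
board 187 rect [ 637.5 -145.9] [28.6 39.1] 88.7 mean [ 637.4 -145.8   30.1] ax -0.036 min [ 617.9 -160.5   26.1] max [ 657.2 -131.3   33.6]
dish 406 rect [518.7  43.4] [56.7 56.6] 89.0 mean [518.8  43.1  14.9] ax -1.361 min [490.4  15.   10.2] max [547.   71.7  19.5]
```

```bash
cat >> h.py <<'E'
def R(a):
    y=np.array([np.cos(a),np.sin(a),0]); z=np.array([0,0,-1.]); return np.stack([np.cross(y,z),y,z],1)
def go(x,y,z,a):
    q0=np.array(read_state()["joint_pos"]); best=None
    for k in (0,np.pi):
        q=ik([x,y,z],R(a+k))
        if q is None: continue
        d=abs(np.array(q)-q0).max()+ .3*abs(q[5])
        if best is None or d<best[0]: best=(d,a+k)
    if best is None: raise PlanningError("no ik %s"%[x,y,z])
    reach([x,y,z],R(best[1]))
def st(m=""):
    s=read_state(); print(m,round(s["clock"],1),np.round(s["ee_pos"],3),"w",round(s["grip_width"],3),"ff",np.round(s["finger_force"],1),"F",np.round(s["ft_force"],1)); return s
def down(x,y,z,**k): return movel([x,y,z],**k)
E
python3 - <<'E'
from h import *
grip(.6); go(.639,-.019,.22,np.pi/2-.2); st()
print(down(.639,-.019,.078,force_limit=8)); st("down"); grip(0.0); st("shut")
movel([.639,-.019,.24],speed=.2); st("up"); wait(.1); save("top","g1.png",crop=(150,80,400,300),s=2.4)
E
```

```text
3.1 [ 0.639 -0.018  0.22 ] w 0.599 ff 0.0 F [-0.8 -0.3  0.4]
False
down 4.2 [ 0.64  -0.019  0.079] w 0.601 ff 0.0 F [ 0.  -0.5 -0. ]
shut 4.6 [ 0.64  -0.019  0.079] w 0.186 ff 59.8 F [-0.6 -0.2  5.1]
up 5.6 [ 0.638 -0.019  0.238] w 0.187 ff 59.1 F [-0.5 -0.1 -0.7]
```

View pics/g1.png

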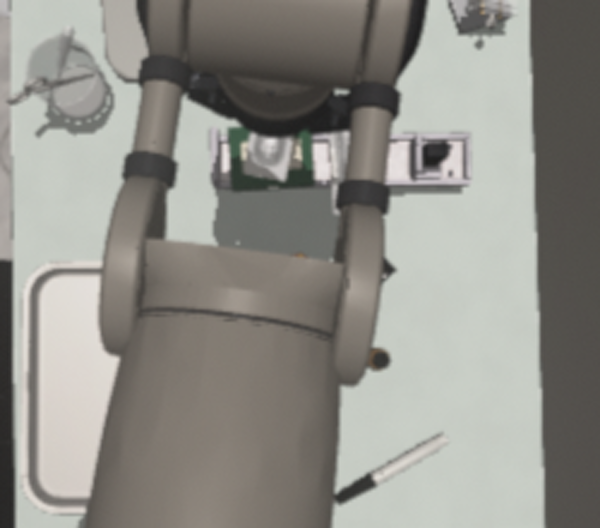

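The arm hides much of the view, but the pack tail hangs under the gripper at (265,155). The width of 0.187 and the finger force of 59 N confirm the grip. Now I place it.

```bash
python3 - <<'E'
from h import *
go(.484,.169,.2,0.0); st()
print(down(.484,.169,.03,speed=.2), down(.484,.169,.006,speed=.04,force_limit=5)); st("down"); grip(.42); st("open")
movel([.484,.169,.2],speed=.25)
q=read_state()["joint_pos"]; movej([1.3]+list(q[1:])); st()
c,W=save("top","g2.png",crop=(150,110,360,300),s=2.8); np.save("topW.npy",W)
C=c["color"].astype(int)
print("spack",blob(W,(.43,.1),(.535,.24),.004,.03)," bar",blob(W,(.43,.1),(.535,.24),.009,.03))
m=(W[...,2]>.06)&(W[...,2]<.085)&(W[...,0]>.59)&(W[...,0]<.70)&(W[...,1]>-.075)&(W[...,1]<.03);p=W[m];print(len(p),cv2.minAreaRect((p[:,:2]*1000).astype(np.float32)),p.min(0),p.max(0))
E
```

```text
7.2 [0.484 0.169 0.2  ] w 0.185 ff 59.1 F [ 1.3 -0.4 -1. ]
False True
down 8.8 [0.484 0.169 0.01 ] w 0.187 ff 60.0 F [-0.6 -0.5  7.2]
open 9.1 [0.484 0.169 0.009] w 0.423 ff 0.0 F [-0.3  0.1  0.8]
 12.0 [0.063 0.508 0.199] w 0.418 ff 0.0 F [0.7 0.8 0.7]
spack {'n': 853, 'c': array([482.5, 170.3]), 'sz': array([104.8, 139.4]), 'ang': 0.0, 'z': array([ 4.2, 11.2, 21.2]), 'med': array([490.3, 174.8])}  bar {'n': 475, 'c': array([482.6, 170.9]), 'sz': array([104.6, 138.2]), 'ang': 0.0, 'z': array([ 9.9, 17. , 22.1]), 'med': array([496.8, 175.6])}
915 ((637.14013671875, -19.980796813964844), (64.34359741210938, 85.0548095703125), 2.7910420894622803) [ 0.60510707 -0.0632154   0.0600775 ] [0.67068805 0.02341768 0.07759237]
```

View pics/g2.png

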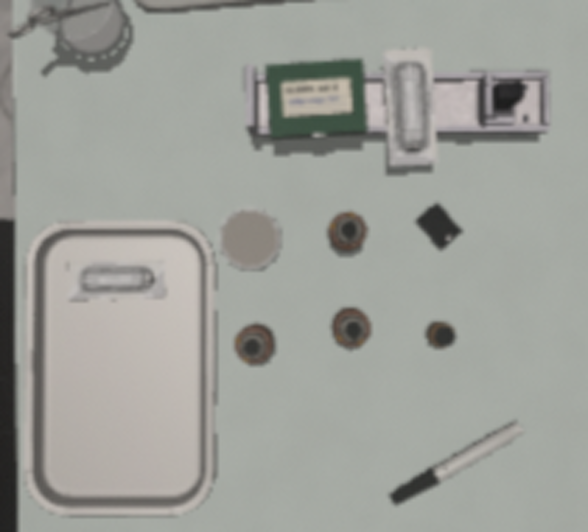

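The small pack lies flat in the tray at (115,279). The box is on the shelf at (315,97), yawed about 2.8°. It goes next.

```bash
python3 - <<'E'
from h import *
grip(1.0); a=.049
go(.638,-.020,.2,a); st()
print(down(.638,-.020,.034,speed=.15,force_limit=8)); st("down"); grip(0.0); st("shut")
movel([.638,-.020,.2],speed=.2); st("up")
go(.332,.169,.2,np.pi/2); st("above")
print(down(.332,.169,.03,speed=.2),down(.332,.169,-.008,speed=.03,force_limit=6)); st("down")
grip(1.0); movel([.332,.169,.2],speed=.25); st()
E
```

```text
15.3 [ 0.638 -0.019  0.2  ] w 1.001 ff 0.0 F [ 0.6 -0.6  0.1]
False
down 16.6 [ 0.639 -0.02   0.035] w 1.004 ff 0.0 F [0.7 0.4 0.8]
shut 16.9 [ 0.639 -0.02   0.035] w 0.721 ff 65.5 F [-0.9 -0.7  6. ]
up 17.9 [ 0.637 -0.02   0.198] w 0.718 ff 65.4 F [-0.  -0.3 -1.3]
above 19.2 [0.333 0.169 0.2  ] w 0.72 ff 65.4 F [ 0.2 -0.5 -1.7]
False True
down 21.3 [ 0.332  0.169 -0.003] w 0.721 ff 71.1 F [-1.3 -1.2  9.3]
 22.6 [0.331 0.169 0.199] w 1.003 ff 0.0 F [ 0.1  0.6 -0.1]
```

```bash
python3 - <<'E'
from h import *
grip(.6); x,y=.631,-.104
go(x,y,.2,np.pi/2+.02)
print(down(x,y,.048,force_limit=8)); st("down"); grip(0.0); st("shut")
movel([x,y,.2],speed=.2); st("up")
x,y=.426,.169
go(x,y,.2,0.0); st("above")
print(down(x,y,.03,speed=.2), down(x,y,.005,speed=.04,force_limit=5)); st("down"); grip(.43); st("open")
movel([x,y,.2],speed=.25)
q=read_state()["joint_pos"]; movej([1.3]+list(q[1:])); st()
c,W=save("top","g3.png",crop=(150,110,360,300),s=2.8); np.save("topW.npy",W)
print("box",blob(W,(.28,.09),(.39,.25),.024,.04))
for b in ((.522,-.045),(.425,.039),(.437,-.047)): 
  b=np.array(b); print(blob(W,b-.03,b+.03,.08,.12),blob(W,b-.03,b+.03,.03,.12))
E
```

```text
False
down 25.7 [ 0.632 -0.104  0.049] w 0.599 ff 0.0 F [-0.3 -0.4  0.4]
shut 26.1 [ 0.632 -0.104  0.049] w 0.226 ff 59.5 F [-1.   0.1  6.1]
up 27.0 [ 0.63  -0.104  0.198] w 0.227 ff 58.8 F [-0.2  0.1 -1.2]
above 28.3 [0.427 0.169 0.2  ] w 0.232 ff 58.8 F [-0.1 -0.7 -1. ]
False True
down 29.8 [0.426 0.169 0.01 ] w 0.229 ff 59.7 F [-1.  -0.7  8.2]
open 30.1 [0.426 0.169 0.009] w 0.427 ff 0.0 F [-0.3  0.4  0.6]
 32.8 [0.048 0.455 0.199] w 0.43 ff 0.0 F [ 0.5  0.1 -0.3]
box {'n': 871, 'c': array([332.5, 192.2]), 'sz': array([119.3,  89.1]), 'ang': 83.7, 'z': array([29.1, 31.9, 35.1]), 'med': array([329.9, 166.1])}
{'n': 25, 'c': array([522.5, -45.6]), 'sz': array([ 9.6, 11.8]), 'ang': 88.3, 'z': array([ 94.7,  97.8, 102. ]), 'med': array([521.1, -45.5])} {'n': 148, 'c': array([521.7, -44.8]), 'sz': array([29.6, 31.9]), 'ang': 87.8, 'z': array([52.1, 64.4, 98.4]), 'med': array([521.1, -43.6])}
{'n': 24, 'c': array([424.4,  39.4]), 'sz': array([10.7, 11.7]), 'ang': 11.9, 'z': array([ 94. ,  97.9, 100.3]), 'med': array([424.6,  38.4])} {'n': 155, 'c': array([424.8,  39.2]), 'sz': array([31.9, 31. ]), 'ang': 88.2, 'z': array([46.8, 63.6, 98.9]), 'med': array([426.6,  38.3])}
{'n': 29, 'c': array([437. , -47.1]), 'sz': array([12.7, 11.6]), 'ang': 43.7, 'z': array([ 83.3,  97.2, 101.7]), 'med': array([437. , -46.3])} {'n': 154, 'c': array([438.2, -46.7]), 'sz': array([32. , 31.4]), 'ang': 89.5, 'z': array([48.9, 62.5, 99.3]), 'med': array([438.9, -46. ])}
```

View pics/g3.png

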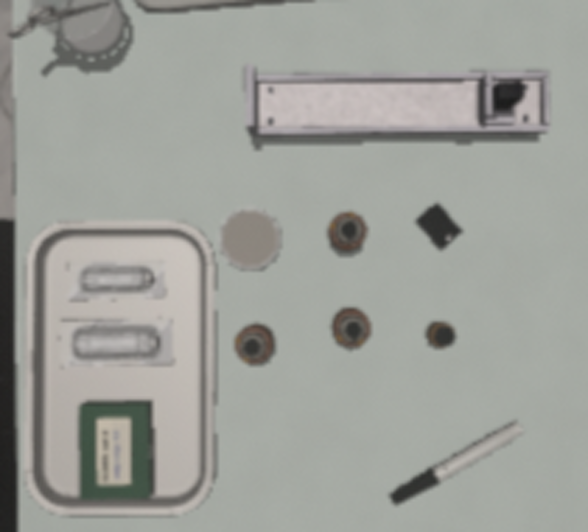

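The shelf is now clear. The packs are at (115,279) and (117,342), the box is at (117,450), all flat and not on one another, and the bottles haven't moved. Next I place the first bottle.

```bash
cat >> h.py <<'E'
def bottle(bx,by,py):
    grip(.65); go(bx,by,.2,0.0); print("dn",down(bx,by,.034,speed=.15,force_limit=6)); s=st(); zg=s["ee_pos"][2]
    grip(0.0); st("shut"); movel([bx,by,.2],speed=.15); s=st("up")
    if s["grip_width"]<.3: print("LOST"); return False
    px=.6378+.011*py
    go(px,py,.2,-.011); s=st("above")
    if s["grip_width"]<.3: print("LOST"); return False
    print(down(px,py,.08,speed=.15),down(px,py,.03+.034-.004,speed=.03,force_limit=5)); st("placed")
    grip(.65); st("open"); movel([px,py,.2],speed=.15); return True
def look(fn,**k):
    q=read_state()["joint_pos"]; movej([1.3]+list(q[1:])); st()
    return save("top",fn,crop=(150,110,360,300),s=2.8)
E
python3 - <<'E'
from h import *
bottle(.5218,-.0448,.0135)
c,W=look("g4.png")
print(blob(W,(.6,-.05),(.68,.032),.095,.14),blob(W,(.6,-.05),(.68,.032),.06,.14))
print("box",blob(W,(.28,.125),(.39,.215),.024,.04))
E
```

```text
dn False
 36.8 [ 0.522 -0.045  0.035] w 0.65 ff 0.0 F [-0.7 -0.1 -1. ]
shut 37.2 [ 0.522 -0.045  0.035] w 0.355 ff 59.3 F [-0.5  0.8  6.2]
up 38.4 [ 0.521 -0.045  0.199] w 0.357 ff 59.3 F [-0.7  0.1 -1.3]
above 39.0 [0.638 0.014 0.198] w 0.357 ff 59.3 F [-0.7  0.2 -1. ]
False True
placed 40.5 [0.638 0.014 0.065] w 0.352 ff 59.9 F [-0.7 -0.5  4.8]
open 40.9 [0.637 0.014 0.064] w 0.647 ff 0.0 F [-0.2 -0.6  0. ]
 44.8 [0.097 0.63  0.199] w 0.651 ff 0.0 F [-0.1  0.   0. ]
{'n': 81, 'c': array([637.5,  13. ]), 'sz': array([21.8, 21.6]), 'ang': 17.5, 'z': array([100.1, 108.2, 130.5]), 'med': array([634.8,  12.6])} {'n': 171, 'c': array([637.3,  12.5]), 'sz': array([31.4, 32.4]), 'ang': 86.0, 'z': array([ 74.4,  93.9, 129.2]), 'med': array([633.3,  12.4])}
box {'n': 870, 'c': array([329.8, 166. ]), 'sz': array([86. , 64.4]), 'ang': 1.2, 'z': array([29.1, 32.2, 34.7]), 'med': array([330.1, 166.1])}
```

View pics/g4.png

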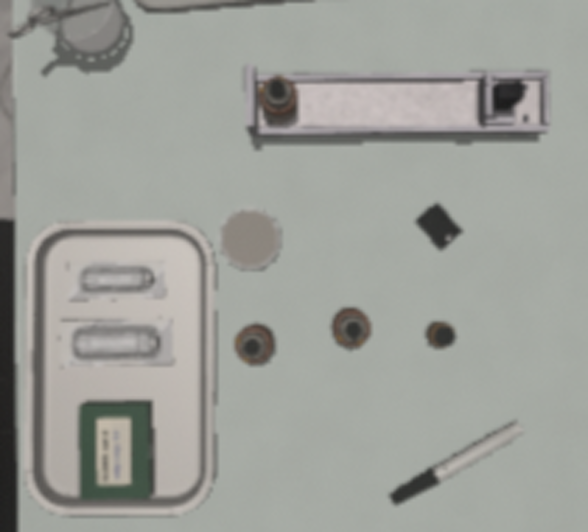

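The first bottle stands in the channel beside the end wall at (278,98), measured at (637, 13) mm. The other two bottles come next.

```bash
python3 - <<'E'
from h import *
if bottle(.438,-.047,-.0240): bottle(.4247,.0393,-.0620)
c,W=look("g5.png")
for y in (.013,-.024,-.062): print(blob(W,(.6,y-.02),(.68,y+.017),.095,.14),blob(W,(.6,y-.02),(.68,y+.017),.11,.14))
E
```

```text
dn False
 49.0 [ 0.438 -0.047  0.035] w 0.646 ff 0.0 F [ 0.4 -0.3  0.8]
shut 49.4 [ 0.438 -0.047  0.035] w 0.357 ff 58.8 F [-2.2  0.6  7.3]
up 50.6 [ 0.437 -0.047  0.199] w 0.359 ff 59.3 F [-0.4 -0.3 -0.9]
above 51.4 [ 0.636 -0.024  0.199] w 0.357 ff 59.3 F [-0.3 -1.1 -0.1]
False True
placed 52.9 [ 0.638 -0.024  0.065] w 0.359 ff 59.9 F [-1.2 -0.5  5.8]
open 53.3 [ 0.637 -0.024  0.064] w 0.65 ff 0.0 F [-0.   0.5  0.3]
dn False
 56.7 [0.425 0.039 0.034] w 0.651 ff 0.0 F [0.8 0.5 0.1]
shut 57.0 [0.425 0.039 0.035] w 0.356 ff 58.8 F [-1.8 -0.3  6.5]
up 58.3 [0.424 0.039 0.199] w 0.359 ff 59.3 F [ 0.3 -0.1 -0.7]
above 59.2 [ 0.636 -0.061  0.199] w 0.359 ff 59.3 F [ 0.8 -0.1 -0.3]
False True
placed 60.7 [ 0.637 -0.062  0.065] w 0.357 ff 59.8 F [-1.3  1.4  5.1]
open 61.1 [ 0.636 -0.062  0.064] w 0.651 ff 0.0 F [-0.  -0.  -0.5]
 65.2 [0.097 0.632 0.199] w 0.65 ff 0.0 F [-0.6  0.5 -0.1]
{'n': 83, 'c': array([637.5,  12. ]), 'sz': array([21.1, 22.4]), 'ang': 89.0, 'z': array([ 99.3, 108.1, 130.7]), 'med': array([635.2,  12.6])} {'n': 29, 'c': array([637.3,  13.2]), 'sz': array([12.5, 12. ]), 'ang': 59.7, 'z': array([120.3, 128. , 131.4]), 'med': array([636.8,  12.6])}
{'n': 80, 'c': array([635.2, -23.2]), 'sz': array([21.3, 20.3]), 'ang': 89.3, 'z': array([ 97.3, 107.6, 129.2]), 'med': array([633.1, -23.9])} {'n': 30, 'c': array([635.6, -23.9]), 'sz': array([12.6,  9.4]), 'ang': 0.4, 'z': array([117.2, 127.4, 131.3]), 'med': array([634.5, -23.8])}
{'n': 82, 'c': array([634.4, -59.6]), 'sz': array([20. , 23.5]), 'ang': 1.1, 'z': array([ 96.8, 108.2, 130.1]), 'med': array([632.4, -60.3])} {'n': 32, 'c': array([635.2, -60.6]), 'sz': array([13.1, 10.9]), 'ang': 53.5, 'z': array([111.2, 127. , 131.2]), 'med': array([634.1, -60.4])}
```

View pics/g5.png

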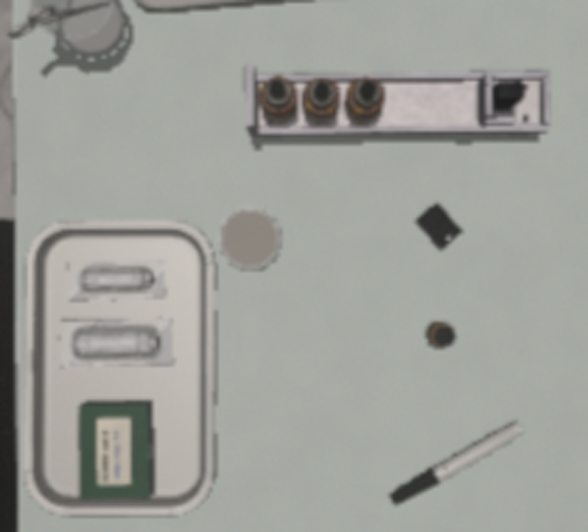

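All three bottles stand in the row at (278,98), (322,100) and (367,100). The end stop's tab is at (510,97). Next I push the stop from behind with closed fingers, limiting the force.

```bash
python3 - <<'E'
from h import *
grip(0.0); go(.6355,-.235,.2,0.0); down(.6355,-.235,.086); st("start")
print(movel([.6365,-.120,.086],speed=.06,force_limit=15)); st()
print(movel([.6368,-.095,.086],speed=.02,force_limit=8)); st("end")
p=np.array(read_state()["ee_pos"]); movel([p[0],p[1]-.03,.086],speed=.06); movel([p[0],p[1]-.03,.22],speed=.2)
c,W=look("g6.png")
print('plate/tab',blob(W,(.61,-.13),(.66,-.06),.09,.105))
p=W[(W[...,2]>.11)&(W[...,2]<.14)&(W[...,0]>.6)&(W[...,0]<.67)&(W[...,1]>-.1)&(W[...,1]<.03)][:,:2].astype(np.float32)
_,_,ce=cv2.kmeans(p,3,None,(3,50,1e-5),5,0); print(ce[np.argsort(ce[:,1])]*1000)
print("box",blob(W,(.28,.125),(.39,.215),.024,.04))
cc,_=save("side","g7.png",crop=(180,150,400,300),s=3.4)
E
```

```text
start 70.3 [ 0.636 -0.235  0.087] w -0.005 ff 0.0 F [-0.4  0.5  0.2]
False
 72.4 [ 0.637 -0.12   0.086] w -0.003 ff 0.4 F [ 1.  -1.2  0.2]
True
end 73.3 [ 0.637 -0.102  0.086] w -0.002 ff 1.0 F [ 0.4 -2.3  1.9]
 78.0 [0.101 0.642 0.219] w -0.001 ff 0.0 F [ 0.4 -0.6 -0.1]
plate/tab {'n': 76, 'c': array([635.7, -75.3]), 'sz': array([16.3, 32.3]), 'ang': 5.6, 'z': array([ 90.7,  97.4, 100.3]), 'med': array([635.8, -78.7])}
[[633.7573   -46.64662 ]
 [633.7064   -13.945869]
 [636.41797   17.282629]]
box {'n': 870, 'c': array([329.7, 165.8]), 'sz': array([85.8, 64.6]), 'ang': 1.1, 'z': array([29.2, 32.2, 35.2]), 'med': array([330.2, 166. ])}
```

View pics/g6.png

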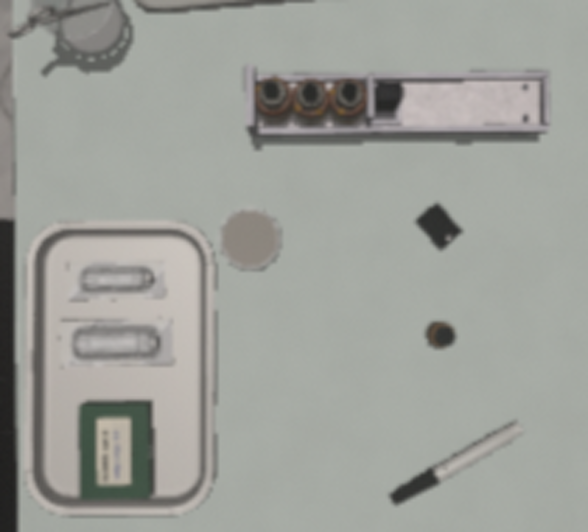

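View pics/g7.png

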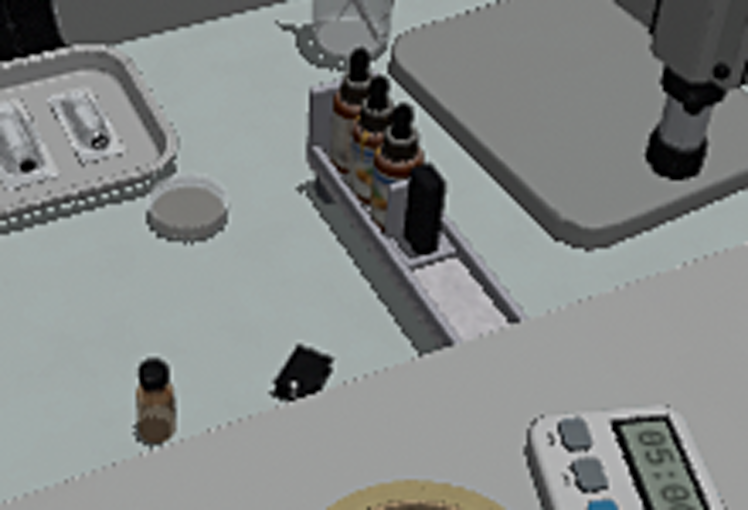

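The row at (272,98), (311,98) and (349,96) is closed against the wall, with the stop plate at 370. The side view shows every bottle upright. The tray items, dish, lens and vial haven't moved.

```bash
python3 -c "
from bench import *
wait(.5); print(close_job())"
```

```text
the job is handed in; nothing more can be done
None
```

I've handed the job in: the slide box and both packs lie flat in the tray, and the three bottles on the bench stand upright in a closed row from the end wall to the stop. The vial, dish and lens are where they were; no verdict came back when I handed in.

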